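# Lock the wide suction-filter pot

## Task

Two steel suction-filter pots are bolted to the dental bench, each with its lid sitting loose and raised. Close the wide pot: take its lid by the bar grip, press it fully down against its spring, turn it a quarter turn clockwise (seen from above) as far as it goes, and let go so that it stays locked. The narrow pot's filter is out for cleaning, so leave that one unlocked.

Things in the scene. Friction and masses are not known exactly. Their poses are not given: they have to be found in the camera images.
- wide_grip (a point): Middle of the bar grip on the wide steel pot's lid, on the lid's axis (pot fixed, 112 mm across, rim 75 mm above the bench). x: along the bar, z: up. Black bar 64 mm long, 14 thick, 34 tall, standing on the lid's flat top (84 mm disc); this point is 22 above that top, 12 below the bar's top, 115 above the bench while raised. Moves with the lid. Lugs in line with the bar sit in two collar notches.
- wide_seat (a joint): How far the wide pot's lid is pressed down, m: 0 raised (lid top 18 mm above the rim), 0.014 at its hard stop. A spring pushes it up with about 3.5 N at first, 10.5 N fully down. The lugs clear the collar's lips only beyond 0.009: until then the lid cannot turn. Once turned, the lips hold it at about 0.009 when let go.
- wide_lid (a joint): Turn of the wide pot's lid about its upright axis, rad, growing clockwise seen from above: 0 (within 0.1) at the start, lugs in the notches; 1.40 at its stop, fully locked. Friction only (about 0.15 Nm): it stays where it is left.
- narrow_lid (a joint): Turn of the narrow pot's lid, same sense and range as wide_lid. This pot is as tall and alike but 76 mm across, its bar 44 by 14 by 34 mm, with the same spring and lugs. Leave it near 0 (unlocked). (A loose steel jar with a small round knob is neither pot.)

How it is judged (in metres and radians):
On the way, in this order (a step that is already met when the one before it is completed fails the run):
1. the wide pot's lid is pressed down until its lugs are below the collar's lips (value of joint wide_seat above 0.0085 m), for 0.1 s.
2. the pressed lid is turned clockwise under the lips to its locked position (value of joint wide_lid above 1.15 rad and value of joint wide_seat above 0.006 m), for 0.1 s.
At the end, for the whole second after the job is handed in: The wide pot's lid is held down by its lugs (6 mm or more below its raised position), turned clockwise to within about 14 degrees of its stop (1.15 rad or more of 1.40) and still, with nothing holding it; the narrow pot's lid is still unlocked (turned less than 0.35 rad) (all of step 2 and velocity of joint wide_lid between -0.1 and 0.1 rad/s and value of joint narrow_lid below 0.35 rad); the robot touches nothing.
It fails at once if the wide pot's lid is forced round without being pressed down below the collar's lips (value of joint wide_lid above 0.4 rad and value of joint wide_seat below 0.006 m).
It fails at once if the narrow pot's lid is turned into its lock (value of joint narrow_lid above 0.35 rad).
It also fails if it takes over 35 s, if anything falls off the work surface, if the arm or the gripper's body presses on something with over 40 N, if the wrist force passes 120 N, or if a joint passes its speed limit or range.

## Robot

A 6-joint arm with a two-finger parallel gripper is mounted at the origin on the work surface. World frame = base frame: x ahead of the robot, y to its left, z up, the work surface at z = 0. Lengths are in mm, angles in rad, forces in N, time in s.
With the tool pointing down it reaches from about 350 to 800 mm from the base axis. Payload 7.3 kg.
Tool frame: the origin (TCP) lies on the centre line of the jaws, within the pads' length; the fingertips stand 8 mm ahead of it and the grasp point (between the pads) lies 11 mm behind it; z points along the fingers, y is the line along which they close (so a half turn about z gives the same grasp; the last joint's range is limited). The gripper opens to 85 mm and grips with 20 to 120 N. Pads are 22 mm wide; open, the fingers measure 114 mm over their backs; the gripper's body (76 mm by 85 mm) begins 54 mm behind the grasp point. The pads swing forward as they close: fully open they stand 13 mm farther back than shut.
Start: joints at [1.195, 0.342, 1.524, -0, 1.275, -0.146], TCP at [119.569, 511.221, 239.322] pointing down, gripper open.
Joint ranges: [-2.53, 2.53], [-0.77, 2.02], [0.04, 2.7], [-1, 4.14], [0.28, 2.66], [-3.11, 3.11]. Speed limits (rad/s): [2.57, 2.57, 3.14, 3.14, 3.14, 3.14].

## Interface

Orientations are given as a 3x3 rotation matrix whose columns are the frame's x, y, z axes.
In Python, from workcell import manip gives the robot as it stands. The module is installed in compiled form; this text tells all that it offers.
- The arm moves only by the tool send_rows, never from a script. Its arguments are lists of equal length, an entry for each row: "translation": the shift along the tool's x, y, z in m, a list of three; "angular": the turn, a rotation vector about the tool's x, y, z in degrees, a list of three; "hand": the opening, from 0 (shut) to 1 (fully open). In form: {"translation": [[dx, dy, dz], ...], "angular": [[wx, wy, wz], ...], "hand": [hand, ...]}. A call has 1 to 20 rows; each row is the pose to reach, as a shift and turn from the pose commanded when the call began, along the tool's axes at that moment; what a row does not reach only later rows make up. A row lasts 1/12 s, in which the tool goes at most 41.7 mm and 7.16 degrees, less where a joint would pass 70% of its speed; a pose out of reach is approached as far as the arm can. A call with a gripper value outside its range is refused whole. The fingers move at their own pace and stop on an object; "newtons" is the grip in N (left out, the last holds). Time passes only in rows, so rows that repeat a pose let the fingers close. It gives the time, the measured TCP pose, the force, the opening and the grip force at its end, in the units of the state.
- manip.read_state(): the state, without advancing time (a new reading comes with each control period).
- manip.get_image(name): name is "side" or "top" or "wrist"; returns (picture, depth): 400x640x3 uint8, blue, green, red; 400x640 float32, mm along the optical axis (not along the pixel's ray), 0 where there is no reading.
- manip.camera_info(name): a dict with "mtx" (3x3 intrinsics, pixels), "extrinsics" (4x4, takes a point from world to camera coordinates); the wrist camera has in their place "mount" (4x4, takes a point from camera to tool coordinates, whose origin is the TCP and whose axes are the flange's). Camera axes: x right, y down, z forward; pixel columns grow to the right and rows downward; lengths in mm; the calibration is good to about 2 mm. A picture is of the moment at which its call begins: read the wrist's pose just before it. camera_info takes no time and is no camera call.
- manip.hand_in(): hands the job in; it is judged then, once.
The state is a dict: "t": time; "joints": joint angles; "joint_vel": joint speeds; "joint_torque": joint torques, N m; "ee_pos": TCP position; "eef_rot": TCP orientation; "ft_force": force on the tool from outside, world axes, zero at the start; "torque": the same for the moment, N m; "gripper_width": finger opening in mm; "grasp_force": force on a finger pad.
Only numpy, scipy, OpenCV 4.12 (cv2) and the standard library are available. Lean on these libraries where they do the work, as an engineer would, in place of code of your own. Each camera call takes 0.05 s, during which the arm holds its last target. There are 200 camera calls.

## Working session

There is one attempt and no reset: what is moved stays moved. The work goes in short steps, Python scripts to look and compute and a tool call to move; the robot and the scene stay as the last step left them, time stands still between calls to the robot, and variables do not carry over. Pictures are saved under pics/ and viewed, at most 10 in all, crops included, and the job is handed in when it is done.

Besides the shell and the picture viewer there is one more tool, called by a JSON object that holds its "method" and its "body", one argument or row to a line. send_rows: Moves the arm, as the interface text tells. Its arguments: {"type":"object","properties":{"translation":{"type":"array"},"angular":{"type":"array"},"hand":{"type":"array"},"newtons":{"type":"number"}},"required":["translation","angular","hand"]}

```bash
mkdir -p pics; cat > h.py <<'E'
import numpy as np, cv2
from workcell import manip
def world(name, img=None):
    s=manip.read_state(); im,d=manip.get_image(name); c=manip.camera_info(name); K=np.array(c["mtx"])
    if name=="wrist":
        M=np.eye(4); M[:3,:3]=s["eef_rot"]; M[:3,3]=s["ee_pos"]; T=M@np.array(c["mount"])
    else: T=np.linalg.inv(np.array(c["extrinsics"]))
    v,u=np.mgrid[:400,:640]; p=np.stack([(u-K[0,2])/K[0,0]*d,(v-K[1,2])/K[1,1]*d,d],-1)
    P=p@T[:3,:3].T+T[:3,3]; P[d==0]=np.nan
    return im,P
E
python3 - <<'E'
from h import *
s=manip.read_state(); print(s["ee_pos"],np.round(s["eef_rot"],3),s["gripper_width"])
a=[]
for n in("top","side"):
    im,P=world(n); np.savez(n,im=im,P=P); a.append(im)
    print(n,np.array(manip.camera_info(n)["extrinsics"]).round(2).tolist())
    cv2.imwrite(f"pics/{n}1.png",im)
im,P=world("wrist"); cv2.imwrite("pics/wrist1.png",im)
# blobs of points at z 95..135 in top view
P=np.load("top.npz")["P"]
m=((P[...,2]>108)&(P[...,2]<140)).astype(np.uint8)
n,l,st,c=cv2.connectedComponentsWithStats(m)
for i in range(1,n):
    if st[i,4]>25: q=P[l==i]; print(st[i],np.median(q,0).round(1),q.min(0).round(),q.max(0).round())
E
```

```text
[119.40625347 510.82797648 238.62503755] [[-0.974  0.228 -0.001]
 [ 0.228  0.974 -0.001]
 [ 0.    -0.002 -1.   ]] 85.21035632660764
top [[-0.01, -1.0, 0.01, 14.59], [-0.98, 0.01, -0.17, 542.35], [0.17, -0.01, -0.98, 710.66], [0.0, 0.0, 0.0, 1.0]]
side [[-0.97, -0.26, -0.02, 526.5], [-0.11, 0.49, -0.86, 173.74], [0.23, -0.83, -0.5, 871.98], [0.0, 0.0, 0.0, 1.0]]
[227  81  12  11  73] [754.7 175.3 109.4] [744. 165. 108.] [765. 187. 111.]
[128  82  19  18 159] [736.6 355.5 116.6] [728. 349. 108.] [758. 376. 140.]
[  0 127  16  29 149] [636.4 589.5 133.4] [615. 578. 109.] [662. 618. 140.]
[191 180  24  31 295] [530.2 222.3 124.5] [503. 204. 108.] [559. 245. 128.]
[  0 192  54  84 963] [454.3 521.  124.8] [390. 502. 108.] [541. 598. 140.]
[403 195  12  25 214] [ 503.1 -159.7  124.3] [ 482. -170.  108.] [ 526. -153.  129.]
[ 610  224   30  103 1654] [ 406.5 -567.5  112.1] [ 283. -599.  108.] [ 468. -541.  117.]
```

View pics/top1.png

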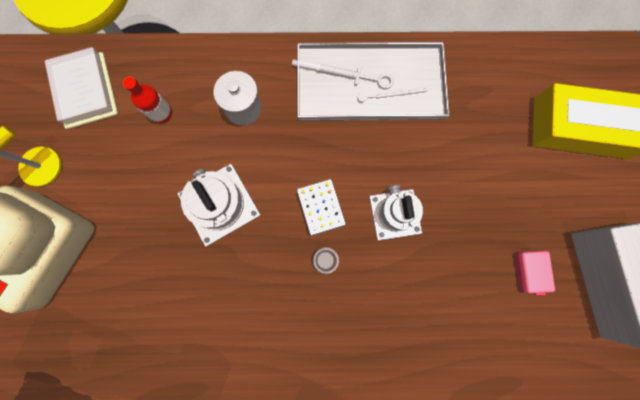

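View pics/side1.png

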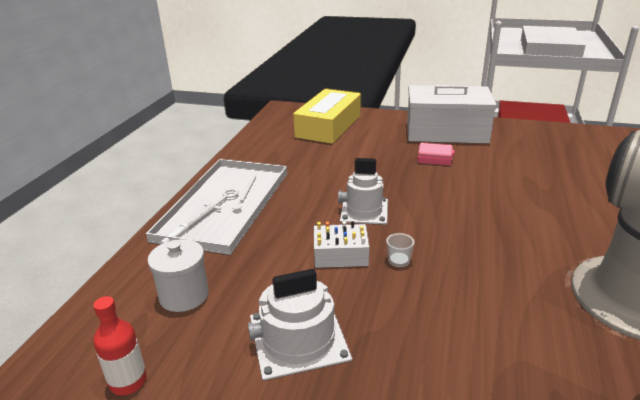

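The wide pot is at top px (204,195) with its black bar. The narrow one is at (407,208), and the knobbed jar at (237,90) is neither pot. The side view agrees: wide bar at (295,284), narrow at (365,166). Next I fit the wide bar in both views.

```bash
cat >> h.py <<'E'
def bar(im,P,c,r=50,lo=85):
    m=(im.max(2)<70)&(P[...,2]>lo)&(np.hypot(P[...,0]-c[0],P[...,1]-c[1])<r)
    q=P[m]; zt=np.percentile(q[:,2],95); t=q[q[:,2]>zt-4]
    (x,y),(w,h),a=cv2.minAreaRect(t[:,:2].astype(np.float32))
    d=t[:,:2]-t[:,:2].mean(0); e=np.linalg.svd(d,full_matrices=False)[2][0]
    print("n",len(t),"ztop",zt.round(1),"ctr",np.round((x,y),1),"mean",t.mean(0).round(1),"size",round(w),round(h),"axis deg",np.degrees(np.arctan2(e[1],e[0])).round(1)%180)
    return (x,y),e
E
python3 - <<'E'
from h import *
for n in("top","side"):
    z=np.load(n+".npz"); print(n)
    bar(z["im"],z["P"],(530,222)); bar(z["im"],z["P"],(503,-160))
E
```

```text
top
n 171 ztop 127.2 ctr [531.3 222.7] mean [530.9 223.  125.4] size 59 11 axis deg 32.19999999999999
n 110 ztop 127.0 ctr [ 503.3 -160.3] mean [ 503.5 -160.4  125.3] size 38 10 axis deg 6.199999999999989
side
n 281 ztop 126.8 ctr [530. 228.] mean [530.  228.3 125.4] size 63 16 axis deg 32.2
n 73 ztop 126.0 ctr [ 502.8 -158. ] mean [ 502.4 -157.2  124.8] size 41 12 axis deg 4.599999999999994
```

{"method": "send_rows", "body": {
  "translation": [
    [-0.035,-0.014,0],
    [-0.07,-0.028,0],
    [-0.105,-0.042,0],
    [-0.14,-0.056,0],
    [-0.175,-0.07,0],
    [-0.21,-0.083,0],
    [-0.245,-0.097,0],
    [-0.28,-0.111,0],
    [-0.315,-0.125,0],
    [-0.35,-0.139,0],
    [-0.385,-0.153,0],
    [-0.42,-0.167,0],
    [-0.45,-0.179,0],
    [-0.4655,-0.185,0],
    [-0.4655,-0.185,0],
    [-0.4655,-0.185,0],
    [-0.4655,-0.185,0],
    [-0.4655,-0.185,0]
  ],
  "angular": [
    [0,0,-4],
    [0,0,-8],
    [0,0,-12],
    [0,0,-16],
    [0,0,-20],
    [0,0,-24],
    [0,0,-28],
    [0,0,-32],
    [0,0,-36],
    [0,0,-40],
    [0,0,-44],
    [0,0,-45.4],
    [0,0,-45.4],
    [0,0,-45.4],
    [0,0,-45.4],
    [0,0,-45.4],
    [0,0,-45.4],
    [0,0,-45.4]
  ],
  "hand": [1,1,1,1,1,1,1,1,1,1,1,1,1,1,1,1,1,1]
}}

```text
t: 1.65
ee_pos: [529.7, 225.9, 239.3]
eef_rot: [[-0.845, -0.534, -0.001], [-0.534, 0.845, 0.0], [0.0, 0.0, -1.0]]
ft_force: [-1.1, -0.6, 0.4]
gripper_width: 85.4
grasp_force: 0.0
```

```bash
python3 - <<'E'
from h import *
s=manip.read_state(); R=np.array(s["eef_rot"]);print(s["t"],s["ee_pos"],R.round(3).tolist(),np.round(s["joints"],2),np.round(s["ft_force"],1))
im,P=world("wrist"); cv2.imwrite("pics/wrist2.png",im)
(x,y),e=bar(im,P,(530,225))
print("tool shift to bar",R.T@(np.array([x,y,115])-s["ee_pos"]))
E
```

```text
1.65 [529.67556079 225.91201158 239.33977421] [[-0.845, -0.534, -0.001], [-0.534, 0.845, 0.0], [0.0, 0.0, -1.0]] [ 0.27  0.44  1.38  0.    1.33 -1.86] [-1.1 -0.6  0.4]
n 2989 ztop 325.3 ctr [517.2 218.3] mean [515.6 217.4 324.4] size 10 63 axis deg 122.3
tool shift to bar [ 14.59726392   0.22403771 124.34452714]
```

View pics/wrist2.png

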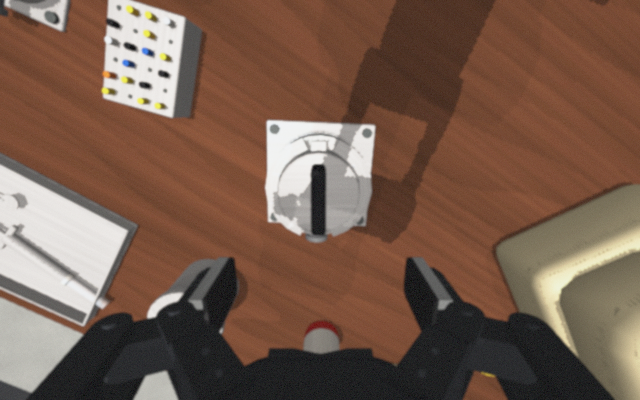

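The wrist view shows the bar upright at px (318,200), centred between the fingers (235 and 405). The mask also caught the gripper, so I refit with it excluded.

```bash
python3 - <<'E'
from h import *
s=manip.read_state(); R=np.array(s["eef_rot"])
im,P=world("wrist"); P[P[...,2]>140]=np.nan
(x,y),e=bar(im,P,(530,225))
print("tool shift to bar",R.T@(np.array([x,y,115])-s["ee_pos"]))
m=(P[...,2]>88)&(P[...,2]<99)&(np.hypot(P[...,0]-x,P[...,1]-y)<60); print("lid top",np.nanmedian(P[m],0),cv2.minEnclosingCircle(P[m][:,:2].astype(np.float32)))
E
```

```text
n 840 ztop 127.9 ctr [532.3 225.4] mean [531.1 224.9 126.8] size 62 11 axis deg 32.3
tool shift to bar [ -1.80523055  -1.89324261 124.46918331]
lid top [529.02059561 223.00222786  93.04775546] ((532.591796875, 226.25900268554688), 41.86762237548828)
```

{"method": "send_rows", "body": {
  "translation": [
    [-0.0013,-0.0015,0.03],
    [-0.0013,-0.0015,0.06],
    [-0.0013,-0.0015,0.085],
    [-0.0013,-0.0015,0.105],
    [-0.0013,-0.0015,0.12],
    [-0.0013,-0.0015,0.128],
    [-0.0013,-0.0015,0.133],
    [-0.0013,-0.0015,0.133],
    [-0.0013,-0.0015,0.133],
    [-0.0013,-0.0015,0.133]
  ],
  "angular": [
    [0,0,0],
    [0,0,0],
    [0,0,0],
    [0,0,0],
    [0,0,0],
    [0,0,0],
    [0,0,0],
    [0,0,0],
    [0,0,0],
    [0,0,0]
  ],
  "hand": [1,1,1,1,1,1,1,1,1,1]
}}

```text
t: 2.58
ee_pos: [533.2, 224.8, 107.5]
eef_rot: [[-0.846, -0.534, 0.002], [-0.534, 0.846, 0.001], [-0.002, -0.001, -1.0]]
ft_force: [0.5, -0.2, -0.8]
gripper_width: 85.3
grasp_force: 0.0
```

{"method": "send_rows", "body": {
  "translation": [
    [0,0,0],
    [0,0,0],
    [0,0,0],
    [0,0,0],
    [0,0,0],
    [0,0,0],
    [0,0,0],
    [0,0,0],
    [0,0,0],
    [0,0,0],
    [0,0,0],
    [0,0,0]
  ],
  "angular": [
    [0,0,0],
    [0,0,0],
    [0,0,0],
    [0,0,0],
    [0,0,0],
    [0,0,0],
    [0,0,0],
    [0,0,0],
    [0,0,0],
    [0,0,0],
    [0,0,0],
    [0,0,0]
  ],
  "hand": [0,0,0,0,0,0,0,0,0,0,0,0],
  "newtons": 50
}}

```text
t: 3.58
ee_pos: [532.3, 224.9, 106.4]
eef_rot: [[-0.846, -0.533, -0.0], [-0.533, 0.846, 0.001], [-0.0, 0.001, -1.0]]
ft_force: [-2.9, 4.5, 3.1]
gripper_width: 12.9
grasp_force: 53.4
```

{"method": "send_rows", "body": {
  "translation": [
    [0,0,0.003],
    [0,0,0.006],
    [0,0,0.009],
    [0,0,0.011],
    [0,0,0.013],
    [0,0,0.013],
    [0,0,0.013],
    [0,0,0.013]
  ],
  "angular": [
    [0,0,0],
    [0,0,0],
    [0,0,0],
    [0,0,0],
    [0,0,0],
    [0,0,0],
    [0,0,0],
    [0,0,0]
  ],
  "hand": [0,0,0,0,0,0,0,0],
  "newtons": 60
}}

```text
t: 4.25
ee_pos: [532.4, 224.9, 94.2]
eef_rot: [[-0.846, -0.534, 0.0], [-0.534, 0.846, 0.001], [-0.001, 0.001, -1.0]]
ft_force: [-5.0, 4.0, 9.1]
gripper_width: 13.3
grasp_force: 60.4
```

{"method": "send_rows", "body": {
  "translation": [
    [0,0,0.001],
    [0,0,0.001],
    [0,0,0.001],
    [0,0,0.001],
    [0,0,0.001],
    [0,0,0.001],
    [0,0,0.001],
    [0,0,0.001],
    [0,0,0.001],
    [0,0,0.001],
    [0,0,0.001],
    [0,0,0.001]
  ],
  "angular": [
    [0,0,0],
    [0,0,0],
    [0,0,3],
    [0,0,7],
    [0,0,11],
    [0,0,15],
    [0,0,19],
    [0,0,23],
    [0,0,27],
    [0,0,30],
    [0,0,30],
    [0,0,30]
  ],
  "hand": [0,0,0,0,0,0,0,0,0,0,0,0]
}}

```text
t: 5.25
ee_pos: [532.4, 224.6, 93.2]
eef_rot: [[-0.999, -0.039, 0.0], [-0.039, 0.999, 0.0], [-0.0, 0.0, -1.0]]
ft_force: [-5.4, 2.9, 9.8]
gripper_width: 12.9
grasp_force: 60.6
```

```bash
python3 - <<'E'
from h import *
s=manip.read_state(); print(s["ee_pos"],s["ft_force"],s["torque"],s["joints"])
for n in("top","side"):
    im,P=world(n); P[P[...,2]>140]=np.nan
    cv2.imwrite(f"pics/{n}3.png",cv2.resize(im[220:400,180:420] if n=="side" else im[120:270,140:300],None,fx=2.5,fy=2.5))
E
```

```text
[532.43631173 224.62597143  93.24490844] [-5.35623269  2.88086401  9.82193189] [ 0.32077215  0.95618395 -0.07852764] [ 2.66497838e-01  5.85812035e-01  1.56165942e+00  3.00579861e-04
  9.93880030e-01 -1.34314864e+00]
```

View pics/side3.png

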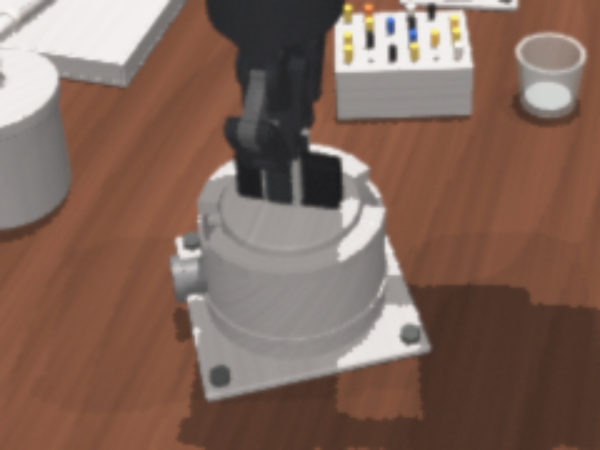

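The side crop shows the lid pressed level with the collar, and the bar (px 235–340, row 180) turned with the fingers. I continue the turn.

{"method": "send_rows", "body": {
  "translation": [
    [0,0,0],
    [0,0,0],
    [0,0,0],
    [0,0,0],
    [0,0,0],
    [0,0,0],
    [0,0,0],
    [0,0,0],
    [0,0,0],
    [0,0,0],
    [0,0,0],
    [0,0,0],
    [0,0,0],
    [0,0,0]
  ],
  "angular": [
    [0,0,4],
    [0,0,8],
    [0,0,12],
    [0,0,16],
    [0,0,20],
    [0,0,24],
    [0,0,28],
    [0,0,32],
    [0,0,36],
    [0,0,40],
    [0,0,43],
    [0,0,45],
    [0,0,45],
    [0,0,45]
  ],
  "hand": [0,0,0,0,0,0,0,0,0,0,0,0,0,0]
}}

```text
t: 6.52
ee_pos: [532.2, 224.2, 93.1]
eef_rot: [[-0.734, 0.679, -0.001], [0.679, 0.734, -0.0], [0.0, -0.001, -1.0]]
ft_force: [-5.5, 0.7, 10.2]
gripper_width: 12.7
grasp_force: 60.6
```

```bash
python3 - <<'E'
from h import *
s=manip.read_state(); print(s["ee_pos"],s["ft_force"],s["torque"])
E
```

```text
[532.16167046 224.23883366  93.1058276 ] [-5.50045799  0.74338688 10.18957126] [ 0.08494471  1.09448344 -0.07561694]
```

{"method": "send_rows", "body": {
  "translation": [
    [0,0,0],
    [0,0,0],
    [0,0,0],
    [0,0,0]
  ],
  "angular": [
    [0,0,2],
    [0,0,4],
    [0,0,6],
    [0,0,6]
  ],
  "hand": [0,0,0,0]
}}

```text
t: 6.85
ee_pos: [532.1, 224.2, 93.1]
eef_rot: [[-0.658, 0.753, -0.001], [0.753, 0.658, -0.0], [0.0, -0.001, -1.0]]
ft_force: [-6.1, 1.0, 9.8]
gripper_width: 13.2
grasp_force: 60.6
```

```bash
python3 - <<'E'
from h import *
s=manip.read_state(); print(s["ee_pos"],s["ft_force"],s["torque"])
E
```

```text
[532.08371908 224.22701675  93.05730901] [-6.14764879  0.98716428  9.76360607] [ 0.07082638  1.12308809 -0.03252032]
```

{"method": "send_rows", "body": {
  "translation": [
    [0,0,0],
    [0,0,0],
    [0,0,0],
    [0,0,-0.002],
    [0,0,-0.004],
    [0,0,-0.004]
  ],
  "angular": [
    [0,0,2],
    [0,0,3],
    [0,0,3],
    [0,0,3],
    [0,0,3],
    [0,0,3]
  ],
  "hand": [0,0,0,0,0,0]
}}

```text
t: 7.35
ee_pos: [532.1, 224.2, 97.1]
eef_rot: [[-0.62, 0.785, -0.001], [0.785, 0.62, -0.001], [-0.0, -0.001, -1.0]]
ft_force: [-4.4, 0.6, 8.7]
gripper_width: 13.0
grasp_force: 60.5
```

{"method": "send_rows", "body": {
  "translation": [
    [0,0,0],
    [0,0,0],
    [0,0,0],
    [0,0,0],
    [0,0,0],
    [0,0,0],
    [0,0,0],
    [0,0,0],
    [0,0,0],
    [0,0,0],
    [0,0,-0.01],
    [0,0,-0.03],
    [0,0,-0.06],
    [0,0,-0.09],
    [0,0,-0.12],
    [0,0,-0.15],
    [0,0,-0.15],
    [0,0,-0.15]
  ],
  "angular": [
    [0,0,0],
    [0,0,0],
    [0,0,0],
    [0,0,0],
    [0,0,0],
    [0,0,0],
    [0,0,0],
    [0,0,0],
    [0,0,0],
    [0,0,0],
    [0,0,0],
    [0,0,0],
    [0,0,0],
    [0,0,0],
    [0,0,0],
    [0,0,0],
    [0,0,0],
    [0,0,0]
  ],
  "hand": [0.5,0.8,0.8,0.8,0.8,0.8,0.8,0.8,0.8,0.8,0.8,0.8,0.8,0.8,0.8,0.8,0.8,0.8]
}}

```text
t: 8.85
ee_pos: [533.3, 224.7, 249.0]
eef_rot: [[-0.619, 0.785, 0.005], [0.785, 0.619, 0.001], [-0.002, 0.005, -1.0]]
ft_force: [-0.5, -0.7, -1.0]
gripper_width: 68.4
grasp_force: 0.0
```

```bash
python3 - <<'E'
from h import *
s=manip.read_state(); print(s["t"],s["ee_pos"],s["ft_force"])
for n in("top","side","wrist"):
    im,P=world(n); P[P[...,2]>140]=np.nan; print(n)
    if n=="side": cv2.imwrite("pics/side4.png",cv2.resize(im[220:400,180:420],None,fx=2.5,fy=2.5))
    try: bar(im,P,(532,225))
    except Exception as e: print(e)
E
```

```text
8.85 [533.3466674  224.73672025 249.0035049 ] [-0.54806351 -0.69566492 -0.96278451]
top
n 147 ztop 118.0 ctr [531.6 223. ] mean [535.  218.1 116.4] size 13 57 axis deg 130.3
side
n 242 ztop 118.1 ctr [530.5 227.9] mean [530.  229.3 116.9] size 13 62 axis deg 130.0
wrist
n 701 ztop 119.2 ctr [531.7 227. ] mean [530.9 228.2 118. ] size 11 60 axis deg 129.9
```

View pics/side4.png

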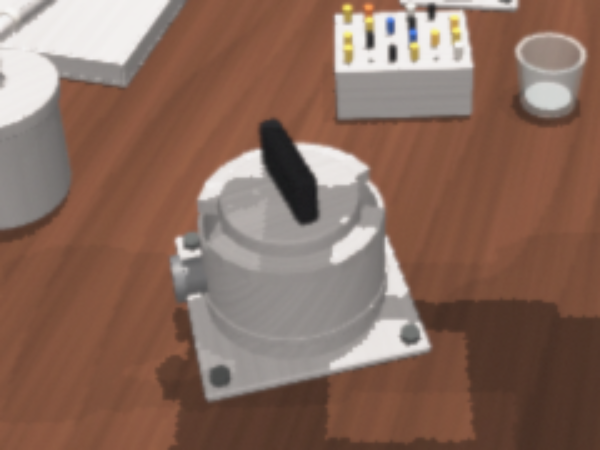

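The side crop shows the bar (px 262–318, rows 120–220) standing free. It has dropped 9 mm and turned about 82° clockwise, so the lid is locked.

```bash
python3 -c "from workcell import manip; print(manip.hand_in())"
```

```text
the job is handed in; nothing more can be done
None
```

The wide pot's lid is pressed down, turned about 82° clockwise and released; afterwards it stayed about 9 mm down with the gripper clear, I never touched the narrow pot, and I handed the job in at about 9 s (no verdict was returned).

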